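# Copy the knife-block angle to the specimen cradle with the sliding bevel

### The job

Push the bevel's blade against the steel knife block until it lies flush along the block's face, and press the lock lever fully down. Then slide the locked bevel over and press its blade gently against the specimen cradle, turning the cradle until its front plate lies flush on the blade and so stands at the same angle as the block. Press with about 10 newtons in both places, never hard; turn the cradle with the blade alone, do not touch it with the gripper; leave the lever down and the other things on the bench where they are.

Things in the scene. Friction and masses are not known exactly. Their poses are not given: they have to be found in the camera images.
- guide: Aluminium guide bar on the bench, 460 x 40 x 10 mm, with 24 mm high end stops. Origin: underside of its middle. The bevel's carriage slides along its y axis, 185 mm either way, with 0.5 N of friction. x points away from the robot, the way the blade sticks out. The block stands at its -y end, the cradle at its +y end, both on the +x side.
- blade: Steel blade of the bevel: bar on edge, 8 mm thick, 165 mm long, 18 to 38 mm above the bench. Origin: on its upright pivot on the carriage, near bench height. x runs along the blade to the free end, z up; its long faces are y = -4 mm (meets the block) and y = +4 mm (meets the cradle). Unlocked it swings both ways (friction 0.12 N m); locked it holds against smooth gentle pushing, but a knock or a hard push slips it.
- post (a point): Push post on the blade with a free-spinning sleeve, 14 mm diameter, 90 mm along the blade from the pivot, rising from 38 to 88 mm above the bench; this point: on its axis at 62 mm. Push it sideways to move blade and carriage: unlocked, the carriage slides (1 N); once the blade meets the block it swings (3 to 6 N), then lies flush and is rigid. Fingertips 46 mm above the bench clear block and cradle.
- lock (a joint): Lock lever between two cheeks (69 mm high) of the carriage (60 x 106 mm), over the blade's pivot: 0 rad standing up (unlocked, as at the start), 0.89 rad lying down (locked). It stays where it is left. From about 0.5 rad it clamps the blade; locked means above 0.8 rad. Pressing it down takes some 5 to 15 N, then it is rigid.
- lock_tip (a point): Top of the white 30 x 26 mm paddle at the lock lever's end, 76 mm from its axle, which lies along the guide's y, 60 mm above the bench, over the blade's pivot. At the start the lever stands 0.85 rad above level, leaning to the guide's -x (the robot); pressed down it lies level: this point is then 69 mm above the bench and 76 mm to -x of the pivot.
- block: Reference knife block fixed to the bench: steel face plate 100 mm long and 38 mm high on a grey casting 44 mm deep in all. Origin: at bench height under the middle of the face. The face is the plane y = 0 of this frame and looks to +y (towards the blade); x runs along the face.
- block_face (a point): Middle of the block's face, 25 mm above the bench; axes as the block's.
- cradle: Specimen cradle on a round grey swivel foot of 40 mm radius: aluminium front plate 90 mm long, from 12 to 38 mm above the bench, with a white specimen holder behind it. Origin: on its upright swivel axis at bench height. x runs along the plate; the plate's face is the plane y = -5 mm and looks to -y (towards the blade). It turns about its axis with 0.05 N m of friction.
- cradle_face (a point): Middle of the front face of the cradle's plate, 25 mm above the bench; axes as the cradle's.
- slide_box: Bystander: grey slide box 55 x 98 x 32 mm, beyond the blade's end.
- petri: Bystander: glass dish 90 mm across, 16 mm high, beyond the blade's end.
- amber_jar: Bystander: amber jar 52 mm across, 85 mm high, outside the block.
- beaker: Bystander: glass beaker 66 mm across, 85 mm high, outside the cradle.
- glass_slide: Bystander: glass plate 26 x 76 x 5 mm lying flat under the blade's sweep; the blade passes over it.
- lens_brush: Bystander: brush 150 mm long lying in front of the guide's +y end.
- wax_block: Bystander: white wax block 30 x 40 x 18 mm beside the guide's -y end.
Mind the look-alikes: they are no part of the job. What is shaped like the part that bears cradle but blue is not meant.

How it is judged:
By the outcome, as a careful person would: the job done as asked, in the order asked, and still so for the second after the job is handed in, with the robot touching nothing.
It also fails if it takes over 70 s, if anything falls off the work surface, if the arm or the gripper's body presses on something with over 40 N, if the wrist force passes 120 N, or if a joint passes its speed limit or range.

### The arm

A 7-joint arm with a two-finger parallel gripper is mounted at the origin on the work surface. World frame = base frame: x ahead of the robot, y to its left, z up, the work surface at z = 0. Lengths are in m, angles in rad, forces in N, time in s.
With the tool pointing down it reaches from about 0.425 to 0.95 m from the base axis. Payload 4.7 kg.
Tool frame: the origin (TCP) lies at the very end of the fingers, on their centre line; the grasp point (between the pads) lies 19 mm behind it; y points along the fingers, z is the direction in which the jaws open and shut, and the axes are right-handed (so a half turn about y gives the same grasp; the last joint's range is limited). The gripper opens to 85 mm and grips with 20 to 120 N. Pads are 22 mm wide; open, the fingers measure 114 mm over their backs; the gripper's body (76 mm by 85 mm) begins 54 mm behind the grasp point. The pads swing forward as they close: fully open they stand 13 mm farther back than shut.
Start: joints at [-1.141, 0.469, -0.049, 1.532, 0.024, 1.141, -0.082], TCP at [0.299, 0.605, 0.231] pointing down, gripper open.
Joint ranges: [-2.59, 2.59], [-0.33, 1.99], [-1.39, 1.29], [0.1, 2.45], [-1.04, 4.18], [0.21, 1.99], [-2.66, 2.66]. Speed limits (rad/s): [2.57, 2.57, 3.14, 3.14, 3.14, 3.14, 3.14].

### API

Orientations are given as [roll, pitch, yaw] about the fixed x, y, z axes, in that order (R = Rz(yaw) Ry(pitch) Rx(roll)).
In Python, from station import manip gives the robot as it stands. The module is installed in compiled form; this text tells all that it offers.
- The arm moves only by the tool jog_arm, never from a script. Its argument "series" is a list of rows, each an object with "travel": the shift along the world's x, y, z in cm, a list of three; "yaw": the turn about the world's z in degrees. A call has exactly 10 rows; each row is the pose to reach, as a shift and turn from the pose commanded when the call began; what a row does not reach only later rows make up. A row lasts 1/12 s, in which the tool goes at most 41.7 mm and 7.16 degrees, less where a joint would pass 70% of its speed; a pose out of reach is approached as far as the arm can. A call with a gripper value outside its range is refused whole. "hand" is the finger opening in cm, from 0 to 8.54, set as the call begins (left out, the last holds). The fingers move at their own pace and stop on an object; "newtons" is the grip in N (left out, the last holds). Time passes only in rows, so rows that repeat a pose let the fingers close, or fill a call up. It gives the time, the measured TCP pose, the force and the opening at its end, in the units of the state.
- manip.get_obs(): the state, without advancing time (a new reading comes with each control period).
- manip.camera(name): name is "scene" or "top" or "wrist"; returns the picture (480x640x3 uint8, red, green, blue); there is no depth.
- manip.camera_params(name): a dict with "K" (3x3 intrinsics, pixels), "cam_to_world" (4x4, takes a point from camera to world coordinates). Camera axes: x right, y up, looking along -z (the intrinsics and any distortion apply to the point x, -y, -z); pixel columns grow to the right and rows downward; lengths in m; the calibration is good to about 2 mm. A picture is of the moment at which its call begins: read the wrist's pose just before it. camera_params takes no time and is no camera call; for the wrist camera it gives the pose at the moment of the call.
- manip.close_job(): hands the job in, once; it reports no verdict.
The state is a dict: "time": time; "joints": joint angles; "qvel": joint speeds; "joint_torque": joint torques, N m; "ee_pos": TCP position; "eef_rot": TCP orientation; "contact_force": force on the tool from outside, world axes, zero at the start; "wrist_torque": the same for the moment, N m; "grip_width": finger opening in m.
Only numpy, scipy, OpenCV 4.12 (cv2) and the standard library are available. Lean on these libraries where they do the work, as an engineer would, in place of code of your own. Each camera call takes 0.05 s, during which the arm holds its last target. There are 200 camera calls.

## Working session

There is one attempt and no reset: what is moved stays moved. The work goes in short steps, Python scripts to look and compute and a tool call to move; the robot and the scene stay as the last step left them, time stands still between calls to the robot, and variables do not carry over. Pictures are saved under pics/ and viewed, about 8 in all and at most 12, crops included, and the job is handed in when it is done.

Besides the shell and the picture viewer there is one more tool, called after "Request:" as name(argument=value, ...), one argument or row to a line, values as JSON. jog_arm: Moves the arm, as the interface text tells. Its arguments: {"type":"object","properties":{"series":{"type":"array","items":{"type":"object","properties":{"travel":{"type":"array","items":{"type":"number"}},"yaw":{"type":"number"}}}},"hand":{"type":"number"},"newtons":{"type":"number"}},"required":["series"]}

```bash
mkdir -p pics
cat > h.py <<'E'
import numpy as np, cv2
from station import manip
def snap(cam,name):
    im=manip.camera(cam); cv2.imwrite(f'pics/{name}.png',cv2.cvtColor(im,cv2.COLOR_RGB2BGR)); return im
def ray(P,u,v,z):
    K=np.array(P['K']);T=np.array(P['cam_to_world'])
    d=np.linalg.inv(K)@[u,v,1]; d=T[:3,:3]@(d*[1,-1,-1]); o=T[:3,3]
    return o+d*(z-o[2])/d[2]
def proj(P,p):
    K=np.array(P['K']);T=np.array(P['cam_to_world'])
    c=T[:3,:3].T@(np.array(p)-T[:3,3]); c=K@(c*[1,-1,-1]); return c[:2]/c[2]
def crop(im,name,u0,v0,u1,v1,s):
    c=cv2.resize(im[v0:v1,u0:u1],None,fx=s,fy=s,interpolation=cv2.INTER_CUBIC)
    cv2.imwrite(f'pics/{name}.png',cv2.cvtColor(c,cv2.COLOR_RGB2BGR))
E
python3 - <<'E'
from h import *
o=manip.get_obs()
for k,v in o.items(): print(k,np.round(v,3))
a=snap('top','top0'); b=snap('scene','scene0')
for c in ('top','scene'):
    P=manip.camera_params(c); print({k:np.round(v,4).tolist() if not isinstance(v,str) else v for k,v in P.items()})
E
```

```text
time 0.0
joints [-1.141  0.469 -0.049  1.534  0.024  1.141 -0.082]
qvel [ 0.002 -0.001  0.     0.     0.     0.    -0.002]
joint_torque [ 1.0000e-03 -5.1031e+01 -4.6000e-02 -2.3771e+01  1.1000e-02  8.0000e-03
 -0.0000e+00]
ee_pos [0.299 0.605 0.23 ]
eef_rot [-1.573 -0.    -0.459]
contact_force [ 0.943 -0.369 -0.599]
wrist_torque [-0.042 -0.05   0.056]
grip_width 0.086
{'K': [[557.7542, 0.0, 316.9886], [0.0, 557.7542, 238.7656], [0.0, 0.0, 1.0]], 'cam_to_world': [[-0.0074, 0.9938, -0.1107, 0.4896], [-1.0, -0.0081, -0.0058, 0.095], [-0.0066, 0.1107, 0.9938, 1.161], [0.0, 0.0, 0.0, 1.0]]}
{'K': [[575.4873, 0.0, 325.2213], [0.0, 575.4873, 246.3891], [0.0, 0.0, 1.0]], 'cam_to_world': [[0.0464, -0.8254, 0.5626, 1.2205], [0.9989, 0.035, -0.0311, 0.0481], [0.006, 0.5634, 0.8262, 0.989], [0.0, 0.0, 0.0, 1.0]]}
```

View pics/top0.png

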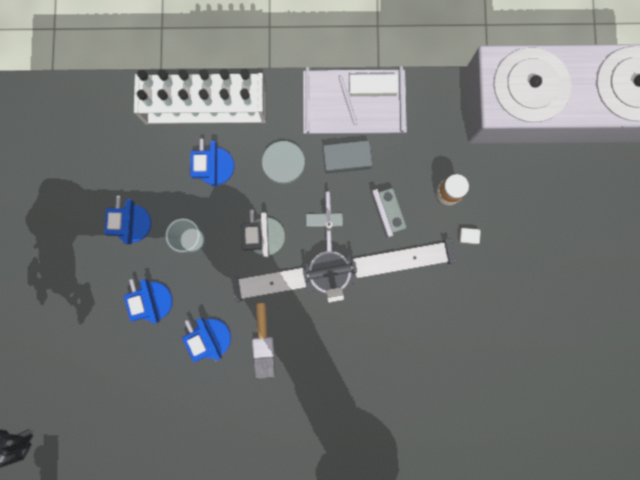

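View pics/scene0.png

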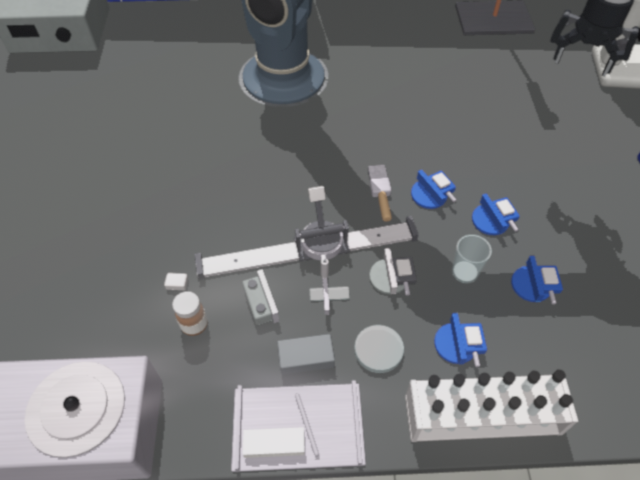

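The top view shows the guide from (240,290) to (447,252), the carriage at (330,271), the blade going up to (328,192), the steel block at (388,210) and the lever paddle at (335,296). There are five cradle-shaped things: blue ones at (213,165), (128,222), (150,300) and (208,340), and one with a grey foot and aluminium plate at (265,236). The grey one at the guide's +y end fits the description. I'll confirm that in a crop.

Run:
```python
from h import *
im=cv2.cvtColor(cv2.imread('pics/top0.png'),cv2.COLOR_BGR2RGB)
crop(im,'c1',225,165,485,310,3)
P=manip.camera_params('top')
for n,u,v,z in [('gL',240,290,.01),('gR',447,252,.01),('cradle',265,236,.038),('block',388,210,.038),('pad',335,296,.117)]: print(n,ray(P,u,v,z).round(4))
```

```text
gL [0.513  0.2609 0.01  ]
gR [ 0.5881 -0.1669  0.01  ]
cradle [0.6212 0.2069 0.038 ]
block [ 0.6724 -0.0435  0.038 ]
pad [0.4984 0.0683 0.117 ]
```

View pics/c1.png

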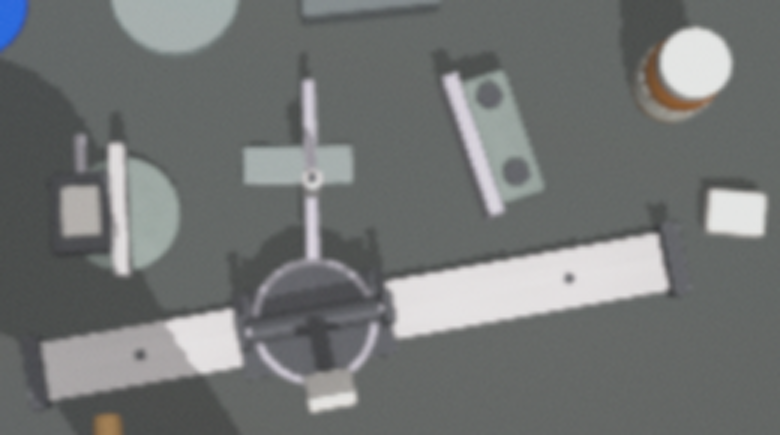

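The crop confirms the cradle with the grey foot and aluminium plate: the plate's right edge runs from (126,143) to (130,274). It also shows the post at (312,178), the block face from (444,76) to (489,216), the paddle top at about (330,388), and the guide bolts at (140,355) and (569,278).

Run:
```python
from h import *
P=manip.camera_params('top')
R=lambda cu,cv,z: ray(P,225+cu/3,165+cv/3,z)
pts=dict(post=(312,178,.088),tip=(308,80,.038),bf1=(444,76,.038),bf2=(489,216,.038),cf1=(126,143,.038),cf2=(130,274,.038),b1=(140,355,.01),b2=(569,278,.01),padtop=(330,378,.117),padbot=(332,402,.105))
Q={k:R(*v) for k,v in pts.items()}
for k,v in Q.items(): print(k,v.round(4))
ang=lambda a,b: np.degrees(np.arctan2(*(Q[b]-Q[a])[[1,0]]))
print('guide y dir',ang('b2','b1'),'block',ang('bf2','bf1'),'cradle',ang('cf2','cf1'))
g=Q['b1']-Q['b2'];print(np.linalg.norm(g))
t=np.radians(ang('b2','b1')-90); gx=np.array([np.cos(t),np.sin(t)]); gy=np.array([-gx[1],gx[0]])
c=(Q['b1']+Q['b2'])[:2]/2; print('centre',c,'gyaw',np.degrees(t),gx,gy)
for k,v in Q.items(): d=v[:2]-c; print(k,(d@gx*1000).round(1),(d@gy*1000).round(1))
```

```text
post [0.6371 0.0777 0.088 ]
tip [0.7114 0.079  0.038 ]
bf1 [ 0.7134 -0.0137  0.038 ]
bf2 [ 0.6171 -0.0423  0.038 ]
cf1 [0.669 0.203 0.038]
cf2 [0.5798 0.2001 0.038 ]
b1 [0.5262 0.1957 0.01  ]
b2 [ 0.5769 -0.0998  0.01  ]
padtop [0.5077 0.0682 0.117 ]
padbot [0.4929 0.0668 0.105 ]
guide y dir 99.72184809475856 block 16.53210289606207 cradle 1.8723159139897443
0.29984717447956316
centre [0.5515385  0.04794513] gyaw 9.721848094758556 [0.98563915 0.16886524] [-0.16886524  0.98563915]
post 89.4 14.9
tip 162.8 3.6
bf1 149.1 -88.1
bf2 49.4 -100.0
cf1 142.0 133.0
cf2 53.5 145.2
b1 -0.0 149.9
b2 -0.0 -149.9
padtop -39.8 27.4
padbot -54.6 28.5
```

The pivot sits at guide y ≈ +29 mm. In the guide frame the block face is at +6.8° and the cradle face at −7.9°, so the cradle has to turn by about +14.7°. Next I close the fingers, turn the jaw axis along guide x, and approach the +y side of the post.

Request:
jog_arm(
  series=[
    {"travel": [2, -3, 0], "yaw": -5},
    {"travel": [4, -6, 0], "yaw": -11},
    {"travel": [6, -9, 0], "yaw": -17},
    {"travel": [8, -12, -1], "yaw": -23},
    {"travel": [10, -15, -1], "yaw": -29},
    {"travel": [12, -18, -2], "yaw": -35},
    {"travel": [14, -21, -3], "yaw": -41},
    {"travel": [16, -24, -4], "yaw": -47},
    {"travel": [18, -27, -5], "yaw": -54},
    {"travel": [20, -30, -6], "yaw": -54},
  ],
  hand=0,
  newtons=60,
)

```text
time: 0.93
ee_pos: [0.4993, 0.3036, 0.1707]
eef_rot: [-1.571, -0.0, -1.405]
contact_force: [0.1, -0.3, -0.1]
grip_width: -0.0001
```

Request:
jog_arm(
  series=[
    {"travel": [2, -3, 0], "yaw": 0},
    {"travel": [4, -6, 0], "yaw": 0},
    {"travel": [7, -9, 0], "yaw": 0},
    {"travel": [9, -12, 0], "yaw": 0},
    {"travel": [11, -15, 0], "yaw": 0},
    {"travel": [13, -17.7, -1], "yaw": 0},
    {"travel": [13, -17.7, -4], "yaw": 0},
    {"travel": [13, -17.7, -7], "yaw": 0},
    {"travel": [13, -17.7, -10], "yaw": 0},
    {"travel": [13, -17.7, -12.2], "yaw": 0},
  ],
)

```text
time: 1.77
ee_pos: [0.6274, 0.1277, 0.0464]
eef_rot: [-1.574, -0.0, -1.402]
contact_force: [0.8, -0.7, -0.2]
grip_width: 0.0
```

Run:
```python
from h import *
a=snap('top','top1'); w=snap('wrist','w1')
crop(a,'c2',225,165,485,310,3)
print(manip.get_obs()['ee_pos'])
P=manip.camera_params('wrist'); print(np.round(P['K'],1).tolist(),np.round(P['cam_to_world'],3).tolist())
```

```text
[0.62527391 0.12757473 0.04478571]
[[334.9, 0.0, 323.8], [0.0, 334.9, 243.1], [0.0, 0.0, 1.0]] [[0.986, -0.164, -0.034, 0.615], [0.167, 0.951, 0.26, 0.192], [-0.01, -0.262, 0.965, 0.187], [0.0, 0.0, 0.0, 1.0]]
```

View pics/w1.png

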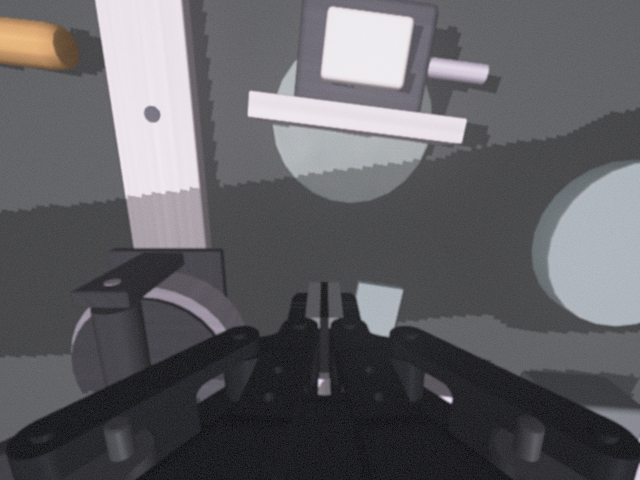

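The wrist view shows the grey-footed cradle plate from (250,105) to (465,130), the guide's left half, and the carriage at lower left. The fingers are on the +y side of the post, about 33 mm before contact. I'll push towards −y along the guide.

Request:
jog_arm(
  series=[
    {"travel": [0.2, -0.8, 0.3], "yaw": 0},
    {"travel": [0.4, -1.6, 0.3], "yaw": 0},
    {"travel": [0.6, -2.3, 0.3], "yaw": 0},
    {"travel": [0.7, -2.9, 0.3], "yaw": 0},
    {"travel": [0.8, -3.4, 0.3], "yaw": 0},
    {"travel": [0.9, -4.0, 0.3], "yaw": 0},
    {"travel": [1.1, -4.7, 0.3], "yaw": 0},
    {"travel": [1.2, -5.4, 0.3], "yaw": 0},
    {"travel": [1.35, -6.2, 0.3], "yaw": 0},
    {"travel": [1.5, -6.9, 0.3], "yaw": 0},
  ],
)

```text
time: 2.7
ee_pos: [0.6439, 0.0581, 0.0523]
eef_rot: [-1.571, -0.0, -1.402]
contact_force: [0.1, 0.3, 0.4]
grip_width: 0.0006
```

Request:
jog_arm(
  series=[
    {"travel": [0.0, -0.6, -0.2], "yaw": 0},
    {"travel": [0.1, -1.2, -0.2], "yaw": 0},
    {"travel": [0.1, -1.8, -0.2], "yaw": 0},
    {"travel": [0.2, -2.3, -0.2], "yaw": 0},
    {"travel": [0.2, -2.8, -0.2], "yaw": 0},
    {"travel": [0.3, -3.2, -0.2], "yaw": 0},
    {"travel": [0.3, -3.5, -0.2], "yaw": 0},
    {"travel": [0.4, -3.7, -0.2], "yaw": 0},
    {"travel": [0.4, -3.9, -0.2], "yaw": 0},
    {"travel": [0.4, -4.0, -0.2], "yaw": 0},
  ],
)

```text
time: 3.53
ee_pos: [0.648, 0.0191, 0.0504]
eef_rot: [-1.57, -0.0, -1.401]
contact_force: [-0.3, 1.2, -0.0]
grip_width: 0.0002
```

Run:
```python
from h import *
o=manip.get_obs();print(o['ee_pos'],o['contact_force'])
a=snap('top','top2'); crop(a,'c3',305,165,505,315,4)
```

```text
[0.64804509 0.01907667 0.05038107] [-0.30367927  1.24864684 -0.03976202]
```

View pics/c3.png

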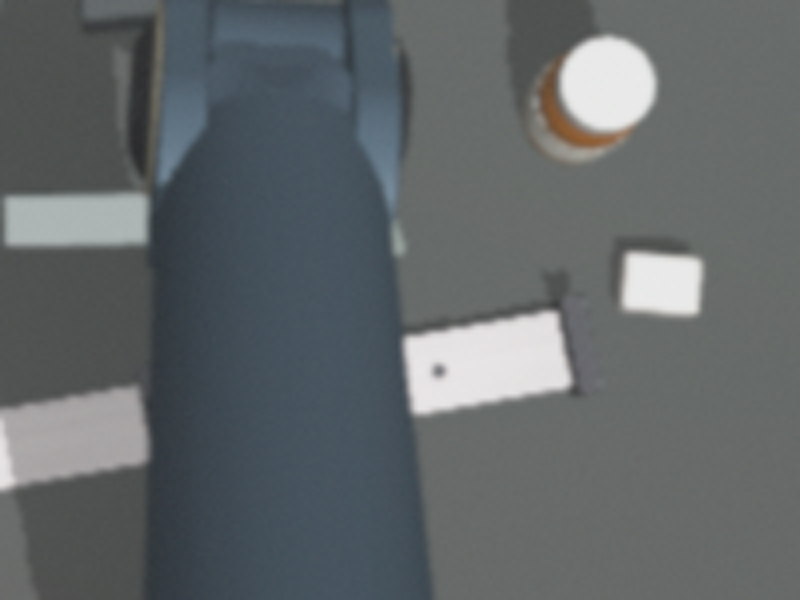

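The top view (picture 5) is blocked by the arm. The 1.2 N of force fits the carriage sliding, so I go on slowly and watch the force.

Request:
jog_arm(
  series=[
    {"travel": [0.0, -0.2, -0.1], "yaw": 0},
    {"travel": [0.1, -0.4, -0.1], "yaw": 0},
    {"travel": [0.1, -0.6, -0.1], "yaw": 0},
    {"travel": [0.1, -0.8, -0.1], "yaw": 0},
    {"travel": [0.2, -1.0, -0.1], "yaw": 0},
    {"travel": [0.2, -1.2, -0.1], "yaw": 0},
    {"travel": [0.2, -1.4, -0.1], "yaw": 0},
    {"travel": [0.2, -1.5, -0.1], "yaw": 0},
    {"travel": [0.3, -1.6, -0.1], "yaw": 0},
    {"travel": [0.3, -1.6, -0.1], "yaw": 0},
  ],
)

```text
time: 4.42
ee_pos: [0.6509, 0.0032, 0.0493]
eef_rot: [-1.571, 0.0, -1.401]
contact_force: [-0.7, 2.0, -0.3]
grip_width: 0.0001
```

Request:
jog_arm(
  series=[
    {"travel": [0.0, -0.1, 0], "yaw": 0},
    {"travel": [0.0, -0.2, 0], "yaw": 0},
    {"travel": [0.0, -0.3, 0], "yaw": 0},
    {"travel": [0.1, -0.4, 0], "yaw": 0},
    {"travel": [0.1, -0.5, 0], "yaw": 0},
    {"travel": [0.1, -0.6, 0], "yaw": 0},
    {"travel": [0.1, -0.7, 0], "yaw": 0},
    {"travel": [0.1, -0.8, 0], "yaw": 0},
    {"travel": [0.1, -0.8, 0], "yaw": 0},
    {"travel": [0.1, -0.8, 0], "yaw": 0},
  ],
)

```text
time: 5.25
ee_pos: [0.6518, -0.0053, 0.0493]
eef_rot: [-1.571, -0.001, -1.402]
contact_force: [-1.0, 2.0, -0.5]
grip_width: 0.0
```

Request:
jog_arm(
  series=[
    {"travel": [0.0, -0.1, 0], "yaw": 0},
    {"travel": [0.0, -0.15, 0], "yaw": 0},
    {"travel": [0.0, -0.2, 0], "yaw": 0},
    {"travel": [0.0, -0.25, 0], "yaw": 0},
    {"travel": [0.05, -0.3, 0], "yaw": 0},
    {"travel": [0.05, -0.35, 0], "yaw": 0},
    {"travel": [0.05, -0.4, 0], "yaw": 0},
    {"travel": [0.05, -0.45, 0], "yaw": 0},
    {"travel": [0.05, -0.5, 0], "yaw": 0},
    {"travel": [0.05, -0.5, 0], "yaw": 0},
  ],
)

```text
time: 6.08
ee_pos: [0.6523, -0.0091, 0.0493]
eef_rot: [-1.571, 0.001, -1.401]
contact_force: [-0.8, 4.8, -0.8]
grip_width: -0.0
```

Request:
jog_arm(
  series=[
    {"travel": [0.0, -0.03, 0], "yaw": 0},
    {"travel": [0.0, -0.06, 0], "yaw": 0},
    {"travel": [0.0, -0.09, 0], "yaw": 0},
    {"travel": [0.0, -0.12, 0], "yaw": 0},
    {"travel": [0.0, -0.15, 0], "yaw": 0},
    {"travel": [0.0, -0.18, 0], "yaw": 0},
    {"travel": [0.0, -0.2, 0], "yaw": 0},
    {"travel": [0.0, -0.2, 0], "yaw": 0},
    {"travel": [0.0, -0.2, 0], "yaw": 0},
    {"travel": [0.0, -0.2, 0], "yaw": 0},
  ],
)

```text
time: 6.92
ee_pos: [0.6523, -0.0093, 0.0493]
eef_rot: [-1.571, 0.003, -1.4]
contact_force: [-0.9, 7.5, 0.4]
grip_width: -0.0001
```

The force rises with almost no motion, so the blade is rigid on the block. Two millimetres more should bring it to about 10 N, and then I check the force.

Request:
jog_arm(
  series=[
    {"travel": [0.0, -0.03, 0], "yaw": 0},
    {"travel": [0.0, -0.06, 0], "yaw": 0},
    {"travel": [0.0, -0.09, 0], "yaw": 0},
    {"travel": [0.0, -0.12, 0], "yaw": 0},
    {"travel": [0.0, -0.15, 0], "yaw": 0},
    {"travel": [0.0, -0.18, 0], "yaw": 0},
    {"travel": [0.0, -0.2, 0], "yaw": 0},
    {"travel": [0.0, -0.2, 0], "yaw": 0},
    {"travel": [0.0, -0.2, 0], "yaw": 0},
    {"travel": [0.0, -0.2, 0], "yaw": 0},
  ],
)

```text
time: 7.75
ee_pos: [0.6523, -0.0093, 0.0494]
eef_rot: [-1.571, 0.005, -1.399]
contact_force: [-0.9, 10.8, -0.1]
grip_width: -0.0003
```

Run:
```python
from h import *
o=manip.get_obs();print(o['ee_pos'],o['contact_force'])
w=snap('scene','s2');crop(w,'c4',190,170,390,320,4)
```

```text
[ 0.65228926 -0.00931197  0.0493738 ] [-0.93882374 10.77296476 -0.149398  ]
```

View pics/c4.png

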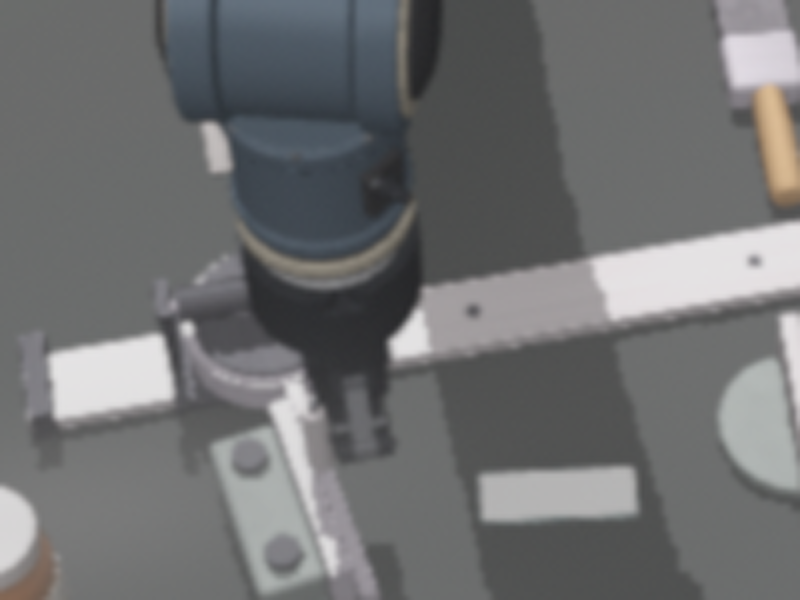

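The scene crop (picture 6) shows the blade lying along the block's face, from (290,410) to (350,580), with the finger on the post. The force is 10.8 N and nothing is moving. I release softly, rise, and go over the paddle.

Request:
jog_arm(
  series=[
    {"travel": [0, 0.2, 0], "yaw": 0},
    {"travel": [0, 0.4, 0], "yaw": 0},
    {"travel": [-0.1, 0.7, 0], "yaw": 0},
    {"travel": [-0.2, 1.5, 0], "yaw": 0},
    {"travel": [-0.3, 2.5, 0], "yaw": 0},
    {"travel": [-0.4, 3.0, 2], "yaw": 0},
    {"travel": [-0.4, 3.0, 5], "yaw": 0},
    {"travel": [-0.4, 3.0, 8], "yaw": 0},
    {"travel": [-0.4, 3.0, 11], "yaw": 0},
    {"travel": [-0.4, 3.0, 13], "yaw": 0},
  ],
)

```text
time: 8.63
ee_pos: [0.6497, 0.0162, 0.1828]
eef_rot: [-1.566, -0.001, -1.401]
contact_force: [-0.0, 1.1, 0.6]
grip_width: -0.0
```

Request:
jog_arm(
  series=[
    {"travel": [-2, -1, 0], "yaw": 0},
    {"travel": [-4, -2, 0], "yaw": 0},
    {"travel": [-6, -3, 0], "yaw": 0},
    {"travel": [-8, -4.5, 0], "yaw": 0},
    {"travel": [-10, -6, 0], "yaw": 0},
    {"travel": [-11.5, -7, 0], "yaw": 0},
    {"travel": [-12.2, -7.6, -0.5], "yaw": 0},
    {"travel": [-12.2, -7.6, -1], "yaw": 0},
    {"travel": [-12.2, -7.6, -1.5], "yaw": 0},
    {"travel": [-12.2, -7.6, -2], "yaw": 0},
  ],
)

```text
time: 9.47
ee_pos: [0.5275, -0.0587, 0.1587]
eef_rot: [-1.57, 0.0, -1.4]
contact_force: [-0.3, 0.6, 0.0]
grip_width: 0.0
```

Run:
```python
from h import *
o=manip.get_obs();print(o['ee_pos'],o['contact_force'],o['eef_rot'])
a=snap('scene','s3');w=snap('wrist','w3')
S=cv2.resize(a[150:350,190:390],(480,480),interpolation=cv2.INTER_CUBIC)
W=cv2.resize(w,(320,240))
out=np.zeros((480,800,3),np.uint8);out[:,:480]=S;out[:240,480:]=W;out[240:,480:]=cv2.resize(w[230:470,240:560],(320,240))
cv2.imwrite('pics/m3.png',out[:,:,::-1])
P=manip.camera_params('scene');p=o['ee_pos'];u=proj(P,p);print('tcp in crop',(u-[190,150])*2.4)
```

```text
[ 0.52746996 -0.05872401  0.1587271 ] [-0.33110096  0.64602719  0.03252094] [-1.56999959e+00  6.19370904e-05 -1.39981663e+00]
tcp in crop [139.3923646  101.91522986]
```

View pics/m3.png

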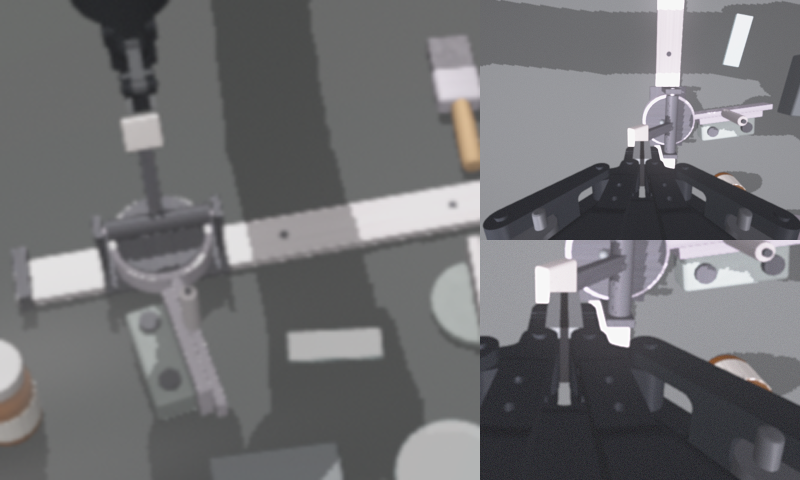

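Picture 7 shows the paddle at scene-crop (142,133), the fingertips just above and behind it, and the blade still along the block from (175,285) to (215,405).

Run:
```python
from h import *
P=manip.camera_params('scene')
c=np.array([.5515,.0479]);gx=np.array([.98564,.16887]);gy=np.array([-.16887,.98564])
for z in (.105,.115,.123):
    p=ray(P,190+142/2.4,150+133/2.4,z)[:2];print(z,p.round(4),((p-c)@gx).round(4),((p-c)@gy).round(4))
p=manip.get_obs()['ee_pos'][:2];print('tcp',(p-c)@gx,(p-c)@gy)
for phi in (.85,.6,.4,.2,0,-.04):
    print(phi,-76*np.cos(phi)+9*np.sin(phi),60+76*np.sin(phi)+9*np.cos(phi))
f=lambda X,Y,z:(proj(P,[*(c+gx*X+gy*Y),z])-[190,150])*2.4
print('tip pt pred',f(-.0434,-.102,.123),'tip w/o',f(-.0502,-.102,.117),'mid pad',f(-.035,-.102,.112))
```

```text
0.105 [ 0.5155 -0.0626] -0.0542 -0.1028
0.115 [ 0.5235 -0.0613] -0.0461 -0.1029
0.123 [ 0.5298 -0.0603] -0.0396 -0.103
tcp -0.04247030814474973 -0.10084377075410536
0.85 -43.397195440996015 123.03715910362709
0.6 -57.64372447258023 110.34084851220979
0.4 -66.4958704634414 97.88534296148342
0.2 -72.69703593877881 83.91946834099583
0 -76.0 69.0
-0.04 -76.29911211391402 65.9536115617646
tip pt pred [142.57768526 129.16507606] tip w/o [142.14448684 127.33991515] mid pad [145.47725978 145.77070531]
```

Request:
jog_arm(
  series=[
    {"travel": [0, -0.1, -0.7], "yaw": 0},
    {"travel": [0, -0.1, -1.4], "yaw": 0},
    {"travel": [0, -0.1, -2.1], "yaw": 0},
    {"travel": [0, -0.1, -2.6], "yaw": 0},
    {"travel": [0, -0.1, -3.0], "yaw": 0},
    {"travel": [0, -0.1, -3.3], "yaw": 0},
    {"travel": [-0.2, -0.15, -3.6], "yaw": 0},
    {"travel": [-0.4, -0.2, -3.9], "yaw": 0},
    {"travel": [-0.6, -0.2, -4.2], "yaw": 0},
    {"travel": [-0.8, -0.25, -4.5], "yaw": 0},
  ],
)

```text
time: 10.4
ee_pos: [0.5186, -0.0625, 0.1146]
eef_rot: [-1.57, -0.0, -1.401]
contact_force: [0.4, -0.1, 6.6]
grip_width: -0.0004
```

Request:
jog_arm(
  series=[
    {"travel": [-0.2, -0.0, -0.3], "yaw": 0},
    {"travel": [-0.4, -0.05, -0.6], "yaw": 0},
    {"travel": [-0.6, -0.1, -0.9], "yaw": 0},
    {"travel": [-0.7, -0.1, -1.2], "yaw": 0},
    {"travel": [-0.9, -0.15, -1.5], "yaw": 0},
    {"travel": [-1.0, -0.15, -1.8], "yaw": 0},
    {"travel": [-1.1, -0.2, -2.1], "yaw": 0},
    {"travel": [-1.3, -0.2, -2.4], "yaw": 0},
    {"travel": [-1.4, -0.25, -2.7], "yaw": 0},
    {"travel": [-1.5, -0.25, -3.0], "yaw": 0},
  ],
)

```text
time: 11.23
ee_pos: [0.503, -0.065, 0.0844]
eef_rot: [-1.571, 0.0, -1.401]
contact_force: [-0.7, -0.5, 1.4]
grip_width: 0.0
```

Request:
jog_arm(
  series=[
    {"travel": [0, 0, -0.2], "yaw": 0},
    {"travel": [-0.1, 0, -0.4], "yaw": 0},
    {"travel": [-0.1, 0, -0.6], "yaw": 0},
    {"travel": [-0.2, 0, -0.8], "yaw": 0},
    {"travel": [-0.2, -0.05, -0.9], "yaw": 0},
    {"travel": [-0.2, -0.05, -1.0], "yaw": 0},
    {"travel": [-0.2, -0.05, -1.1], "yaw": 0},
    {"travel": [-0.3, -0.05, -1.2], "yaw": 0},
    {"travel": [-0.3, -0.05, -1.3], "yaw": 0},
    {"travel": [-0.3, -0.05, -1.4], "yaw": 0},
  ],
)

```text
time: 12.07
ee_pos: [0.5006, -0.065, 0.0708]
eef_rot: [-1.57, 0.0, -1.401]
contact_force: [0.7, 1.2, 0.5]
grip_width: 0.0002
```

```bash
cat >> h.py <<'E'
def mont(name,box):
    a=snap('scene',name+'s');w=snap('wrist',name+'w');u0,v0,u1,v1=box
    out=np.zeros((480,800,3),np.uint8);out[:,:480]=cv2.resize(a[v0:v1,u0:u1],(480,480),interpolation=cv2.INTER_CUBIC)
    out[:240,480:]=cv2.resize(w,(320,240));out[240:,480:]=cv2.resize(w[180:420,200:520],(320,240))
    cv2.imwrite(f'pics/{name}.png',out[:,:,::-1])
E
python3 - <<'E'
from h import *
o=manip.get_obs();print(o['ee_pos'],o['contact_force'],o['wrist_torque'])
mont('m4',(210,160,330,280))
E
```

```text
[ 0.500579   -0.06502126  0.07079348] [0.66444687 1.2474899  0.50972903] [0.26694274 0.05639375 0.03101606]
```

View pics/m4.png

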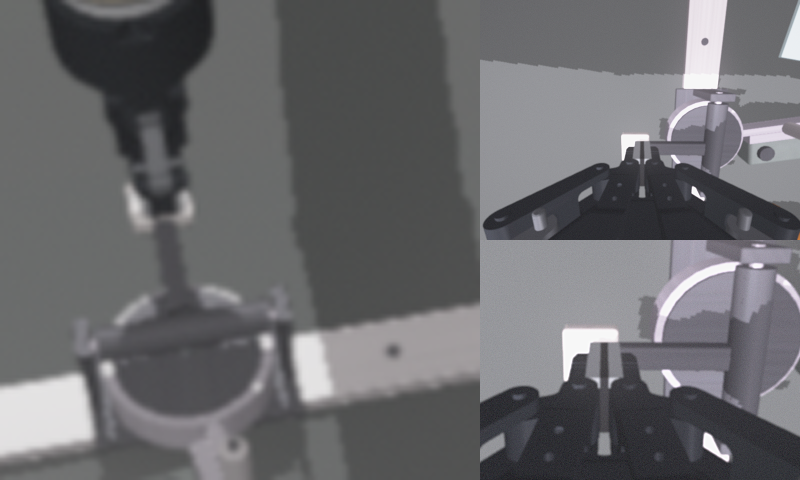

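Picture 8 shows the fingertips on the white paddle at scene-crop (160,205) and the lever nearly level. I press on to the stop.

Request:
jog_arm(
  series=[
    {"travel": [0, 0, -0.05], "yaw": 0},
    {"travel": [0, 0, -0.1], "yaw": 0},
    {"travel": [0, 0, -0.15], "yaw": 0},
    {"travel": [0, 0, -0.2], "yaw": 0},
    {"travel": [0, 0, -0.25], "yaw": 0},
    {"travel": [0, 0, -0.3], "yaw": 0},
    {"travel": [0, 0, -0.35], "yaw": 0},
    {"travel": [0, 0, -0.4], "yaw": 0},
    {"travel": [0, 0, -0.4], "yaw": 0},
    {"travel": [0, 0, -0.4], "yaw": 0},
  ],
)

```text
time: 13.0
ee_pos: [0.5002, -0.0653, 0.0664]
eef_rot: [-1.571, 0.0, -1.401]
contact_force: [-2.0, -0.1, 6.6]
grip_width: -0.0002
```

Request:
jog_arm(
  series=[
    {"travel": [0, 0, -0.05], "yaw": 0},
    {"travel": [0, 0, -0.1], "yaw": 0},
    {"travel": [0, 0, -0.15], "yaw": 0},
    {"travel": [0, 0, -0.2], "yaw": 0},
    {"travel": [0, 0, -0.25], "yaw": 0},
    {"travel": [0, 0, -0.3], "yaw": 0},
    {"travel": [0, 0, -0.3], "yaw": 0},
    {"travel": [0, 0, -0.3], "yaw": 0},
    {"travel": [0, 0, -0.3], "yaw": 0},
    {"travel": [0, 0, -0.3], "yaw": 0},
  ],
)

```text
time: 13.83
ee_pos: [0.5004, -0.0657, 0.0657]
eef_rot: [-1.571, 0.001, -1.402]
contact_force: [-9.4, 0.2, 26.9]
grip_width: -0.0
```

The lever is rigid at z = 65.7 mm, which matches the fully down position. I lift off and go round to the −y side of the post, above the block.

Request:
jog_arm(
  series=[
    {"travel": [0, 0, 0.3], "yaw": 0},
    {"travel": [0, 0, 0.6], "yaw": 0},
    {"travel": [0, 0, 1.0], "yaw": 0},
    {"travel": [0, 0, 2], "yaw": 0},
    {"travel": [0, 0, 4], "yaw": 0},
    {"travel": [0, 0, 6.5], "yaw": 0},
    {"travel": [0, 0, 9], "yaw": 0},
    {"travel": [2, 0, 11], "yaw": 0},
    {"travel": [5, 0, 11], "yaw": 0},
    {"travel": [8, 0, 11], "yaw": 0},
  ],
)

```text
time: 14.67
ee_pos: [0.5821, -0.0652, 0.1759]
eef_rot: [-1.567, -0.0, -1.401]
contact_force: [-0.3, 0.8, 0.5]
grip_width: 0.0001
```

Request:
jog_arm(
  series=[
    {"travel": [2, 0.1, 0], "yaw": 0},
    {"travel": [4, 0.2, 0], "yaw": 0},
    {"travel": [6, 0.3, 0], "yaw": 0},
    {"travel": [8, 0.4, 0], "yaw": 0},
    {"travel": [8, 0.4, -2], "yaw": 0},
    {"travel": [8, 0.4, -4], "yaw": 0},
    {"travel": [8, 0.4, -6], "yaw": 0},
    {"travel": [8, 0.4, -8], "yaw": 0},
    {"travel": [8, 0.4, -9], "yaw": 0},
    {"travel": [8, 0.4, -9], "yaw": 0},
  ],
)

```text
time: 15.5
ee_pos: [0.6586, -0.0609, 0.0808]
eef_rot: [-1.576, 0.001, -1.401]
contact_force: [-0.4, -0.6, -1.0]
grip_width: 0.0001
```

Run:
```python
from h import *
o=manip.get_obs();print(o['ee_pos'],o['contact_force'])
mont('m5',(200,180,340,320))
```

```text
[ 0.65859986 -0.06086606  0.08080134] [-0.36674183 -0.60722392 -1.01393651]
```

View pics/m5.png

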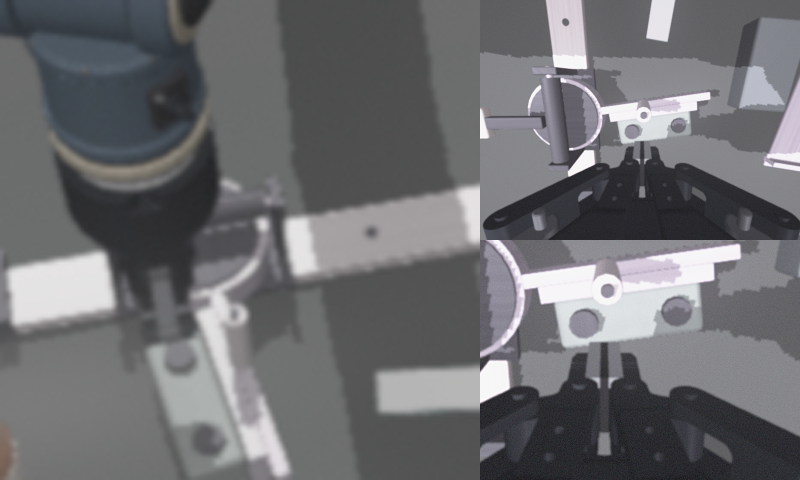

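Picture 9 shows the blade still flush on the block, from (600,110) to (710,95) in the wrist view, the post at (643,113), and the finger just on its −y side. I lower it and make a slow contact.

Request:
jog_arm(
  series=[
    {"travel": [0, 0, -0.8], "yaw": 0},
    {"travel": [0, 0, -1.6], "yaw": 0},
    {"travel": [0, 0, -2.4], "yaw": 0},
    {"travel": [0, 0, -2.8], "yaw": 0},
    {"travel": [0, 0.2, -2.8], "yaw": 0},
    {"travel": [-0.05, 0.4, -2.8], "yaw": 0},
    {"travel": [-0.1, 0.6, -2.8], "yaw": 0},
    {"travel": [-0.15, 0.8, -2.8], "yaw": 0},
    {"travel": [-0.2, 1.0, -2.8], "yaw": 0},
    {"travel": [-0.2, 1.2, -2.8], "yaw": 0},
  ],
)

```text
time: 16.43
ee_pos: [0.6585, -0.0489, 0.0557]
eef_rot: [-1.57, 0.0, -1.401]
contact_force: [-1.1, 0.8, -1.3]
grip_width: 0.0
```

Request:
jog_arm(
  series=[
    {"travel": [0, 0.1, 0], "yaw": 0},
    {"travel": [0, 0.2, 0], "yaw": 0},
    {"travel": [-0.05, 0.3, 0], "yaw": 0},
    {"travel": [-0.05, 0.4, 0], "yaw": 0},
    {"travel": [-0.1, 0.5, 0], "yaw": 0},
    {"travel": [-0.1, 0.6, 0], "yaw": 0},
    {"travel": [-0.1, 0.7, 0], "yaw": 0},
    {"travel": [-0.15, 0.8, 0], "yaw": 0},
    {"travel": [-0.15, 0.9, 0], "yaw": 0},
    {"travel": [-0.15, 1.0, 0], "yaw": 0},
  ],
)

```text
time: 17.27
ee_pos: [0.6569, -0.0393, 0.0554]
eef_rot: [-1.571, -0.0, -1.401]
contact_force: [-0.4, 0.1, 0.4]
grip_width: -0.0003
```

Request:
jog_arm(
  series=[
    {"travel": [-0.03, 0.15, -0.1], "yaw": 0},
    {"travel": [-0.06, 0.35, -0.2], "yaw": 0},
    {"travel": [-0.11, 0.64, -0.3], "yaw": 0},
    {"travel": [-0.18, 1.04, -0.4], "yaw": 0},
    {"travel": [-0.25, 1.43, -0.4], "yaw": 0},
    {"travel": [-0.31, 1.82, -0.4], "yaw": 0},
    {"travel": [-0.38, 2.22, -0.4], "yaw": 0},
    {"travel": [-0.45, 2.61, -0.4], "yaw": 0},
    {"travel": [-0.52, 3.0, -0.4], "yaw": 0},
    {"travel": [-0.58, 3.4, -0.4], "yaw": 0},
  ],
)

```text
time: 18.1
ee_pos: [0.6509, -0.0048, 0.0513]
eef_rot: [-1.571, 0.0, -1.401]
contact_force: [0.1, -0.3, -0.9]
grip_width: -0.0002
```

Request:
jog_arm(
  series=[
    {"travel": [-0.07, 0.39, 0], "yaw": 0},
    {"travel": [-0.14, 0.79, 0], "yaw": 0},
    {"travel": [-0.2, 1.18, 0], "yaw": 0},
    {"travel": [-0.27, 1.58, 0], "yaw": 0},
    {"travel": [-0.34, 1.97, 0], "yaw": 0},
    {"travel": [-0.41, 2.37, 0], "yaw": 0},
    {"travel": [-0.47, 2.76, 0], "yaw": 0},
    {"travel": [-0.54, 3.15, 0], "yaw": 0},
    {"travel": [-0.61, 3.55, 0], "yaw": 0},
    {"travel": [-0.68, 3.94, 0], "yaw": 0},
  ],
)

```text
time: 18.93
ee_pos: [0.6443, 0.0346, 0.0514]
eef_rot: [-1.571, 0.0, -1.401]
contact_force: [-0.1, -1.0, 0.2]
grip_width: -0.0003
```

Request:
jog_arm(
  series=[
    {"travel": [-0.07, 0.39, 0], "yaw": 0},
    {"travel": [-0.14, 0.79, 0], "yaw": 0},
    {"travel": [-0.2, 1.18, 0], "yaw": 0},
    {"travel": [-0.27, 1.58, 0], "yaw": 0},
    {"travel": [-0.34, 1.97, 0], "yaw": 0},
    {"travel": [-0.41, 2.37, 0], "yaw": 0},
    {"travel": [-0.47, 2.76, 0], "yaw": 0},
    {"travel": [-0.54, 3.15, 0], "yaw": 0},
    {"travel": [-0.61, 3.55, 0], "yaw": 0},
    {"travel": [-0.68, 3.94, 0], "yaw": 0},
  ],
)

```text
time: 19.77
ee_pos: [0.6375, 0.074, 0.0513]
eef_rot: [-1.571, 0.0, -1.401]
contact_force: [-0.0, -0.6, 0.1]
grip_width: -0.0002
```

Request:
jog_arm(
  series=[
    {"travel": [-0.07, 0.39, 0], "yaw": 0},
    {"travel": [-0.14, 0.79, 0], "yaw": 0},
    {"travel": [-0.2, 1.18, 0], "yaw": 0},
    {"travel": [-0.27, 1.58, 0], "yaw": 0},
    {"travel": [-0.34, 1.97, 0], "yaw": 0},
    {"travel": [-0.41, 2.37, 0], "yaw": 0},
    {"travel": [-0.47, 2.76, 0], "yaw": 0},
    {"travel": [-0.54, 3.15, 0], "yaw": 0},
    {"travel": [-0.61, 3.55, 0], "yaw": 0},
    {"travel": [-0.68, 3.94, 0], "yaw": 0},
  ],
)

```text
time: 20.6
ee_pos: [0.6306, 0.1134, 0.0513]
eef_rot: [-1.571, 0.0, -1.401]
contact_force: [-0.4, -1.1, 0.7]
grip_width: 0.0
```

Request:
jog_arm(
  series=[
    {"travel": [-0.07, 0.39, 0], "yaw": 0},
    {"travel": [-0.13, 0.75, 0], "yaw": 0},
    {"travel": [-0.19, 1.1, 0], "yaw": 0},
    {"travel": [-0.24, 1.4, 0], "yaw": 0},
    {"travel": [-0.29, 1.7, 0], "yaw": 0},
    {"travel": [-0.34, 2.0, 0], "yaw": 0},
    {"travel": [-0.38, 2.25, 0], "yaw": 0},
    {"travel": [-0.42, 2.45, 0], "yaw": 0},
    {"travel": [-0.45, 2.6, 0], "yaw": 0},
    {"travel": [-0.47, 2.7, 0], "yaw": 0},
  ],
)

```text
time: 21.43
ee_pos: [0.626, 0.1402, 0.0513]
eef_rot: [-1.571, 0.0, -1.401]
contact_force: [0.5, 0.1, -0.0]
grip_width: -0.0001
```

Run:
```python
from h import *
o=manip.get_obs();print(o['ee_pos'],o['contact_force'])
d=o['ee_pos'][:2]-np.array([.5515,.0479]);print(d@[.98564,.16887],d@[-.16887,.98564])
mont('m6',(280,190,430,340))
```

```text
[0.62599529 0.14017618 0.05133874] [ 0.47984057  0.08053302 -0.0266108 ]
0.08900821473272409 0.07837107820773842
```

View pics/m6.png

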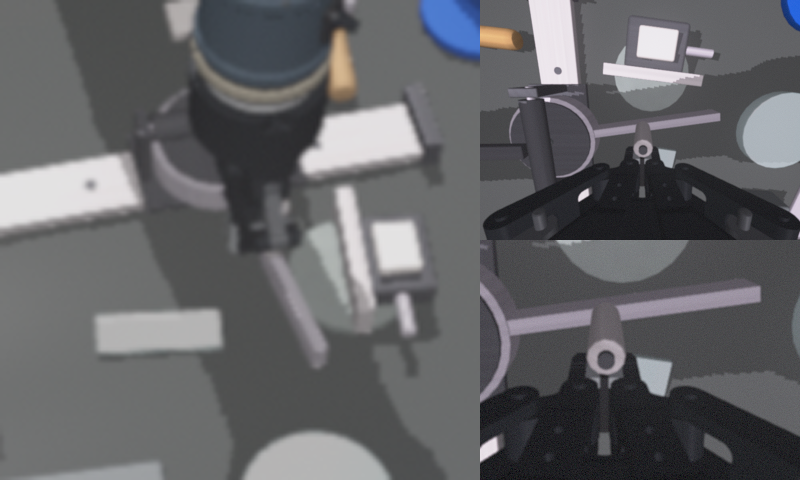

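Picture 10 shows the locked blade at wrist-view (595,132) to (720,117), clear of the cradle plate at (603,68) to (702,82). I approach slowly for a soft contact.

Request:
jog_arm(
  series=[
    {"travel": [-0.03, 0.2, 0], "yaw": 0},
    {"travel": [-0.08, 0.45, 0], "yaw": 0},
    {"travel": [-0.12, 0.7, 0], "yaw": 0},
    {"travel": [-0.16, 0.95, 0], "yaw": 0},
    {"travel": [-0.2, 1.2, 0], "yaw": 0},
    {"travel": [-0.24, 1.4, 0], "yaw": 0},
    {"travel": [-0.27, 1.6, 0], "yaw": 0},
    {"travel": [-0.3, 1.75, 0], "yaw": 0},
    {"travel": [-0.32, 1.87, 0], "yaw": 0},
    {"travel": [-0.34, 1.97, 0], "yaw": 0},
  ],
)

```text
time: 22.37
ee_pos: [0.6226, 0.1597, 0.0513]
eef_rot: [-1.571, 0.0, -1.401]
contact_force: [0.7, -0.7, 0.5]
grip_width: 0.0002
```

Request:
jog_arm(
  series=[
    {"travel": [-0.02, 0.1, 0], "yaw": 0},
    {"travel": [-0.03, 0.2, 0], "yaw": 0},
    {"travel": [-0.05, 0.3, 0], "yaw": 0},
    {"travel": [-0.07, 0.4, 0], "yaw": 0},
    {"travel": [-0.09, 0.5, 0], "yaw": 0},
    {"travel": [-0.1, 0.6, 0], "yaw": 0},
    {"travel": [-0.12, 0.7, 0], "yaw": 0},
    {"travel": [-0.14, 0.8, 0], "yaw": 0},
    {"travel": [-0.15, 0.9, 0], "yaw": 0},
    {"travel": [-0.17, 1.0, 0], "yaw": 0},
  ],
)

```text
time: 23.2
ee_pos: [0.621, 0.169, 0.0513]
eef_rot: [-1.571, -0.001, -1.402]
contact_force: [0.4, -2.3, 0.1]
grip_width: 0.0
```

Request:
jog_arm(
  series=[
    {"travel": [-0.01, 0.07, 0], "yaw": 0},
    {"travel": [-0.03, 0.14, 0], "yaw": 0},
    {"travel": [-0.04, 0.21, 0], "yaw": 0},
    {"travel": [-0.05, 0.28, 0], "yaw": 0},
    {"travel": [-0.06, 0.35, 0], "yaw": 0},
    {"travel": [-0.07, 0.42, 0], "yaw": 0},
    {"travel": [-0.08, 0.49, 0], "yaw": 0},
    {"travel": [-0.1, 0.56, 0], "yaw": 0},
    {"travel": [-0.11, 0.63, 0], "yaw": 0},
    {"travel": [-0.12, 0.7, 0], "yaw": 0},
  ],
)

```text
time: 24.03
ee_pos: [0.6197, 0.1767, 0.0513]
eef_rot: [-1.571, 0.0, -1.401]
contact_force: [0.3, -1.7, -1.1]
grip_width: 0.0
```

Request:
jog_arm(
  series=[
    {"travel": [-0.01, 0.04, 0], "yaw": 0},
    {"travel": [-0.01, 0.08, 0], "yaw": 0},
    {"travel": [-0.02, 0.12, 0], "yaw": 0},
    {"travel": [-0.03, 0.16, 0], "yaw": 0},
    {"travel": [-0.03, 0.2, 0], "yaw": 0},
    {"travel": [-0.04, 0.24, 0], "yaw": 0},
    {"travel": [-0.05, 0.28, 0], "yaw": 0},
    {"travel": [-0.05, 0.3, 0], "yaw": 0},
    {"travel": [-0.05, 0.3, 0], "yaw": 0},
    {"travel": [-0.05, 0.3, 0], "yaw": 0},
  ],
)

```text
time: 24.87
ee_pos: [0.6193, 0.1791, 0.0513]
eef_rot: [-1.571, -0.001, -1.402]
contact_force: [0.1, -4.2, 0.5]
grip_width: -0.0
```

Request:
jog_arm(
  series=[
    {"travel": [0, 0.03, 0], "yaw": 0},
    {"travel": [0, 0.06, 0], "yaw": 0},
    {"travel": [0, 0.09, 0], "yaw": 0},
    {"travel": [-0.01, 0.12, 0], "yaw": 0},
    {"travel": [-0.02, 0.15, 0], "yaw": 0},
    {"travel": [-0.03, 0.18, 0], "yaw": 0},
    {"travel": [-0.03, 0.2, 0], "yaw": 0},
    {"travel": [-0.03, 0.2, 0], "yaw": 0},
    {"travel": [-0.03, 0.2, 0], "yaw": 0},
    {"travel": [-0.03, 0.2, 0], "yaw": 0},
  ],
)

```text
time: 25.7
ee_pos: [0.6193, 0.1793, 0.0514]
eef_rot: [-1.571, -0.003, -1.403]
contact_force: [-0.2, -7.3, 1.3]
grip_width: -0.0004
```

Rigid again, at 7.3 N. One and a half millimetres more, then look.

Request:
jog_arm(
  series=[
    {"travel": [0, 0.02, 0], "yaw": 0},
    {"travel": [0, 0.04, 0], "yaw": 0},
    {"travel": [0, 0.06, 0], "yaw": 0},
    {"travel": [0, 0.08, 0], "yaw": 0},
    {"travel": [0, 0.1, 0], "yaw": 0},
    {"travel": [0, 0.12, 0], "yaw": 0},
    {"travel": [0, 0.14, 0], "yaw": 0},
    {"travel": [0, 0.16, 0], "yaw": 0},
    {"travel": [0, 0.16, 0], "yaw": 0},
    {"travel": [0, 0.16, 0], "yaw": 0},
  ],
)

```text
time: 26.53
ee_pos: [0.6195, 0.1794, 0.0514]
eef_rot: [-1.571, -0.004, -1.404]
contact_force: [0.6, -8.6, 0.3]
grip_width: 0.0001
```

Run:
```python
from h import *
o=manip.get_obs();print(o['ee_pos'],o['contact_force'])
w=snap('wrist','w7'); crop(w,'c7',180,60,500,300,2.5)
```

```text
[0.61950166 0.17938751 0.05140131] [ 0.62715961 -8.61139817  0.26768486]
```

View pics/c7.png

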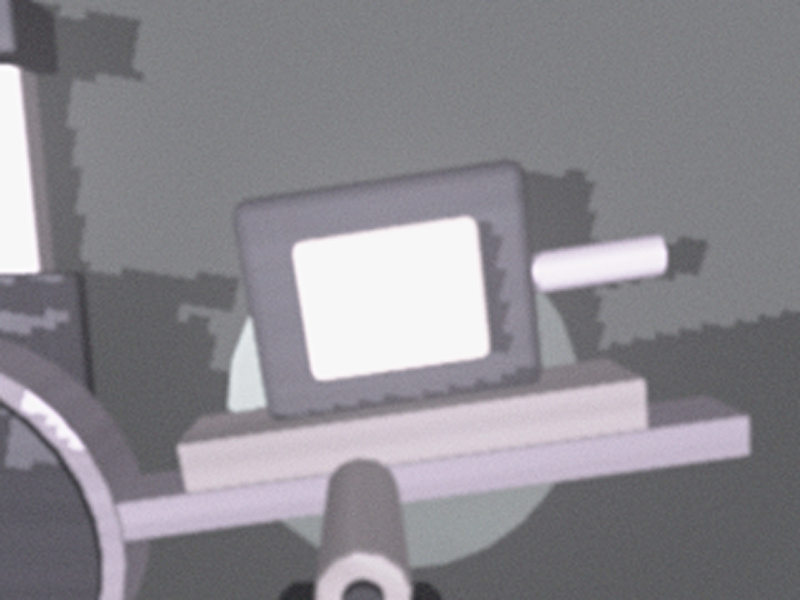

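The plate lies flush along the blade in picture 11, with both edges at the same slope: plate (185,490) to (645,430), blade top (120,505) to (750,415). I bring the force up to about 10 N, then withdraw softly.

Request:
jog_arm(
  series=[
    {"travel": [0, 0.02, 0], "yaw": 0},
    {"travel": [0, 0.04, 0], "yaw": 0},
    {"travel": [0, 0.06, 0], "yaw": 0},
    {"travel": [0, 0.08, 0], "yaw": 0},
    {"travel": [0, 0.09, 0], "yaw": 0},
    {"travel": [0, 0.09, 0], "yaw": 0},
    {"travel": [0, 0.09, 0], "yaw": 0},
    {"travel": [0, 0.09, 0], "yaw": 0},
    {"travel": [0, 0.09, 0], "yaw": 0},
    {"travel": [0, 0.09, 0], "yaw": 0},
  ],
)

```text
time: 27.42
ee_pos: [0.6196, 0.1794, 0.0514]
eef_rot: [-1.571, -0.005, -1.404]
contact_force: [0.2, -10.8, 1.3]
grip_width: -0.0
```

Request:
jog_arm(
  series=[
    {"travel": [0, -0.1, 0], "yaw": 0},
    {"travel": [0, -0.2, 0], "yaw": 0},
    {"travel": [0, -0.3, 0], "yaw": 0},
    {"travel": [0, -0.4, 0], "yaw": 0},
    {"travel": [0, -0.5, 0], "yaw": 0},
    {"travel": [0.05, -0.6, 0], "yaw": 0},
    {"travel": [0.1, -0.8, 0], "yaw": 0},
    {"travel": [0.15, -1.1, 0], "yaw": 0},
    {"travel": [0.2, -1.5, 0], "yaw": 0},
    {"travel": [0.3, -2.0, 0], "yaw": 0},
  ],
)

```text
time: 28.25
ee_pos: [0.6217, 0.165, 0.0513]
eef_rot: [-1.571, 0.001, -1.4]
contact_force: [0.5, -0.1, -0.3]
grip_width: 0.0001
```

Request:
jog_arm(
  series=[
    {"travel": [0.1, -0.6, 0], "yaw": 0},
    {"travel": [0.2, -1.2, 1], "yaw": 0},
    {"travel": [0.2, -1.2, 3], "yaw": 0},
    {"travel": [0.2, -1.2, 6], "yaw": 0},
    {"travel": [0.2, -1.2, 9], "yaw": 0},
    {"travel": [0.2, -1.2, 12], "yaw": 0},
    {"travel": [0.2, -1.2, 15], "yaw": 0},
    {"travel": [-1, -4, 17], "yaw": 0},
    {"travel": [-3, -7, 18], "yaw": 0},
    {"travel": [-5, -10, 19], "yaw": 0},
  ],
)

```text
time: 29.08
ee_pos: [0.5719, 0.0627, 0.2435]
eef_rot: [-1.568, -0.0, -1.401]
contact_force: [-0.4, -0.6, -0.3]
grip_width: 0.0003
```

Request:
jog_arm(
  series=[
    {"travel": [-2, -3, 0], "yaw": 0},
    {"travel": [-4, -6, 0], "yaw": 0},
    {"travel": [-6, -9, 0], "yaw": 0},
    {"travel": [-7, -12, 0], "yaw": 0},
    {"travel": [-8, -15, 0], "yaw": 0},
    {"travel": [-8, -18, 0], "yaw": 0},
    {"travel": [-8, -21, 0], "yaw": 0},
    {"travel": [-8, -24, 0], "yaw": 0},
    {"travel": [-8, -26, 0], "yaw": 0},
    {"travel": [-8, -27, 0], "yaw": 0},
  ],
)

```text
time: 29.92
ee_pos: [0.4909, -0.2099, 0.2424]
eef_rot: [-1.57, -0.002, -1.407]
contact_force: [-0.4, 0.1, 0.1]
grip_width: -0.0002
```

Run:
```python
from h import *
o=manip.get_obs();print(o['time'],o['ee_pos'],o['contact_force'])
a=snap('top','top9'); crop(a,'c9',220,160,486,310,3)
```

```text
29.9167 [ 0.49089767 -0.20992055  0.24235798] [-0.41308236  0.11470711  0.09768437]
```

View pics/c9.png

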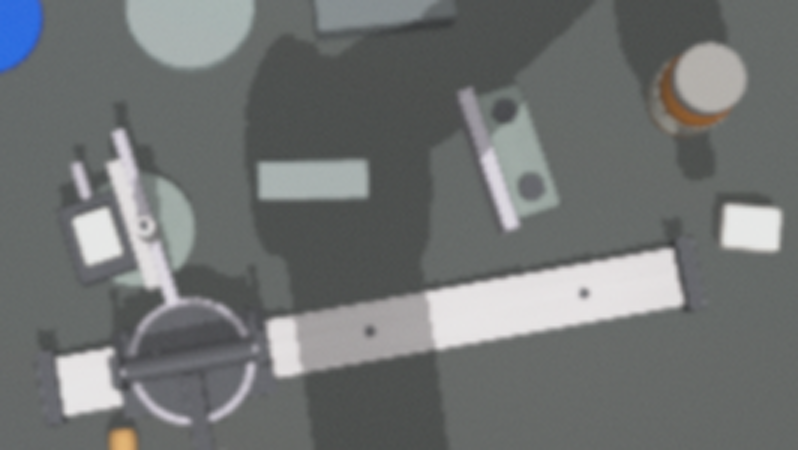

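Picture 12 shows the cradle plate from (107,163) to (150,288), parallel to the block face from (460,92) to (506,230). The blade is flush on the plate, the lever is down, and the bystanders in this view (glass slide, amber jar, wax block, parts of the petri dish and slide box) look unmoved. I hand the job in.

Run:
```python
from h import *
P=manip.camera_params('top')
R=lambda cu,cv:ray(P,220+cu/3,160+cv/3,.038)[:2]
for n,a,b in [('block',(506,230),(460,92)),('cradle',(150,288),(107,163))]:
    d=R(*b)-R(*a);print(n,np.degrees(np.arctan2(d[1],d[0])).round(1))
print(manip.close_job())
```

```text
block 17.1
cradle 19.0
the job is handed in; nothing more can be done
None
```

The job is done and handed in at about 30 s of the 70 s allowed. I saw no contact with the cradle other than the blade's.

- **Block:** I pushed the bevel by its post until the blade lay flush on the block, pressing with 10.8 N.
- **Lock:** I pressed the lever to its hard stop. It went rigid with its tip 65.7 mm above the bench, reading about 27 N vertically (about 28 N in all) at the stop. After I lifted off, the blade still lay flush on the block.
- **Cradle:** I slid the locked bevel over and met the cradle slowly, turning it until the plate was rigid and flush on the blade at 10.8 N. Then I withdrew the arm clear of everything.

**Last checks:**
- The wrist view, taken while the blade was still pressed on, showed the plate flush along the blade.
- The top view showed the lever down and nothing moved among the bystanders in it. It cut off the lever's end, the brush and the slide box, and left out the beaker.
- Hand-read edges in the top view gave 17.1° for the block and 19.0° for the cradle. That 1.9° disagreement is about what my pixel reading on those short edges allows. I did not measure it more closely.

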